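# Reload the lapping guide and show the ground seal to the bench camera

### The job

Take the loose seal blank with the round knob from the table, set it foot down in the free square hole of the lapping guide, all the way down onto the plate, and let go of it. Then draw the ground seal out of the guide's other hole and hold it up to the bench camera that looks up at a slant: foot towards the lens and square to it, centred on the lens and 60 mm in front of its face, the edges of the foot straight in the picture. Finish while holding it still there, without touching the camera, and leave everything else on the table where it stands.

Things in the scene. Friction and masses are not known exactly. Their poses are not given: they have to be found in the camera images.
- lapping_plate: Fixed steel plate 150 x 90 mm (x, y) with grey abrasive; its top, 14 mm above the table, is the floor of both holes. Along its x lies the aluminium guide, 108 x 46 x 20 mm (top 34 mm above the table), with two square through holes 21 x 21 mm, sides along x and y, 54 mm apart, mouths bevelled 3 mm. Brass screws 57.5 mm from the middle at either end, top 32 mm high. Origin: centre of underside.
- hole_a (a point): Centre of the mouth of the hole at the -x end of the guide, level with the guide's top (34 mm above the table, 20 mm above the plate). The ground seal stands in this hole at the start.
- hole_b (a point): Centre of the mouth of the free hole, at the +x end of the guide, likewise level with the guide's top.
- ground_seal_mid (a point): Ground seal, about 45 g of grey-green stone, foot down in hole_a, nothing locks it: square body 18 x 18 mm, 48 mm long, round knob (14 mm wide) above to a total of 59 mm. This point is on its axis half-way up, 29.5 mm above the foot. z runs from foot to knob; x and y are square to its sides, which start within 0.06 rad of the plate's x and y.
- new_blank_mid (a point): New seal blank, about 46 g of cream stone standing foot down on the table: square body 19 x 19 mm, 45 mm long, round knob (15 mm wide) above to a total of 56 mm. This point is on its axis half-way up, 28 mm above the foot. z runs from foot to knob; x and y are square to its sides.
- ground_seal: The ground seal again: the origin is the centre of its foot, axes as for ground_seal_mid.
- new_blank: The new blank again: the origin is the centre of its foot, axes as for new_blank_mid.
- lens: Head of the fixed bench camera, a black barrel, 48 mm wide at the ring light, tilted in a bracket on a low base. Origin: centre of the flat front face of the lens, 95 mm above the table; z is the optical axis, out of the lens, 30 degrees from vertical, leaning towards the robot's side; y is level and is the picture's sideways direction, x the picture's other direction.
- red_stone: Bystander: plain red stone blank without a knob, 16 x 16 x 50 mm, standing; origin under its centre.
- loupe: Bystander: black eye loupe, 38 mm wide, 30 mm high; origin under its centre.
- wax_tin: Bystander: round tin, 72 mm wide, 35 mm high; origin under its centre.
- wood_blank: Bystander: boxwood blank lying down, 16 x 56 x 16 mm; origin under its centre.
- wedge: Bystander: dark wooden wedge on its edge, 64 x 10 x 20 mm; origin under its centre.
- bench_camera: The same camera's base, 84 x 74 x 11 mm, lying on the brown card mat (7 mm thick); origin under the base, x horizontal, the lens leans over to its -x side. Not to be touched.
Things that resemble listed ones, but are neither listed nor needed, are in the scene too. What is shaped like the ground_seal but black or blue is not meant.

How it is judged:
By the outcome, as a careful person would: the job done as asked, in the order asked, and still so for the second after the job is handed in, while the arm keeps its last pose, push and grip.
It also fails if it takes over 67 s, if anything falls off the work surface, if the arm or the gripper's body presses on something with over 40 N, if the wrist force passes 120 N, or if a joint passes its speed limit or range.

### The arm

A 7-joint arm with a two-finger parallel gripper is mounted at the origin on a cart in front of the work surface, level with it; the furniture and walls round the work are solid. World frame = base frame: x ahead of the robot, y to its left, z up, the work surface at z = 0. Lengths are in m, angles in rad, forces in N, time in s.
With the tool pointing down it reaches from about 0.35 to 0.9 m from the base axis. Payload 8.1 kg.
Tool frame: the origin (TCP) lies at the very end of the fingers, on their centre line; the grasp point (between the pads) lies 19 mm behind it; z points along the fingers, y is the line along which they close (so a half turn about z gives the same grasp; the last joint's range is limited). The gripper opens to 92 mm and grips with 3 to 60 N. Pads are 19 mm wide; open, the fingers measure 130 mm over their backs; the gripper's body (75 mm by 190 mm) begins 47 mm behind the grasp point.
Start: joints at [-0.103, 0.434, 0.025, 1.573, -0.012, 1.134, -0.075], TCP at [0.625, -0, 0.227] pointing down, gripper open.
Joint ranges: [-2.62, 2.62], [-0.44, 2.09], [-1.27, 1.32], [0.08, 2.57], [-1.32, 4.46], [0.12, 2], [-2.74, 2.74]. Speed limits (rad/s): [2.22, 2.22, 3.01, 3.01, 3.14, 3.14, 3.14].

### API

Orientations are given as a rotation vector (axis times angle).
In Python, from cell import readout, cams, job gives the robot as it stands.
- The arm moves only by the tool drive_tool, never from a script. Its argument "commands" is a list of rows, each a list of 3 entries, a list of its own where there are three numbers: the turn, a rotation vector about the tool's x, y, z in rad, then the shift along the tool's x, y, z in cm, then the gripper's target within -1 to 1 (fully open at 1, half-way at 0, shut at -1). A call has 1 to 20 rows; each row is the pose to reach, as a shift and turn from the pose commanded when the call began, along the tool's axes at that moment; what a row does not reach only later rows make up. A row lasts 1/12 s, in which the tool goes at most 41.7 mm and 7.16 degrees, less where a joint would pass 70% of its speed; a pose out of reach is approached as far as the arm can. A call with a gripper value outside its range is refused whole. The fingers move at their own pace and stop on an object; "newtons" is the grip in N (left out, the last holds). Time passes only in rows, so rows that repeat a pose let the fingers close. It gives the time, the measured TCP pose, the force, the opening and the grip force at its end, in the units of the state.
- readout.observe(): the state, without advancing time (a new reading comes with each control period).
- cams.get_image(name): name is "scene" or "side" or "wrist"; returns the picture (384x512x3 uint8, blue, green, red); there is no depth.
- cams.camera_info(name): a dict with "camera_matrix" (3x3 intrinsics, pixels), "k1" (the pictures are not rectified: a ray, as slopes to the right and down, at radius r is drawn at 1 + k1 r^2 times it, then the intrinsics apply), "R" (3x3) and "t" (3): a world point X has camera coordinates R X + t. Camera axes: x right, y down, z forward; pixel columns grow to the right and rows downward; lengths in m; the calibration is good to about 2 mm. A picture is of the moment at which its call begins: read the wrist's pose just before it. camera_info takes no time and is no camera call; for the wrist camera it gives the pose at the moment of the call.
- job.sign_off(): hands the job in; it is judged then, once.
The state is a dict: "clock": time; "joints": joint angles; "dq": joint speeds; "joint_efforts": joint torques, N m; "position": TCP position; "ee_rot": TCP orientation; "force": force on the tool from outside, world axes, zero at the start; "ft_torque": the same for the moment, N m; "width": opening from 0.0 (shut) to 1.0 (fully open); "gripper_force": force on a finger pad.
Only numpy, scipy, OpenCV 4.12 (cv2) and the standard library are available. Lean on these libraries where they do the work, as an engineer would, in place of code of your own. Each camera call takes 0.05 s, during which the arm holds its last target. There are 200 camera calls.

## Working session

There is one attempt and no reset: what is moved stays moved. The work goes in short steps, Python scripts to look and compute and a tool call to move; the robot and the scene stay as the last step left them, time stands still between calls to the robot, and variables do not carry over. Pictures are saved under pics/ and viewed, at most 10 in all, crops included, and the job is handed in when it is done.

Besides the shell and the picture viewer there is one more tool, called after "Call:" by a JSON object that holds its "name" and its "arguments", one argument or row to a line. drive_tool: Moves the arm, as the interface text tells. Its arguments: {"type":"object","properties":{"commands":{"type":"array"},"newtons":{"type":"number"}},"required":["commands"]}

```bash
ls; mkdir -p pics; cat > h.py <<'E'
import numpy as np, cv2, json
from scipy.spatial.transform import Rotation as Ro
from cell import readout, cams, job
def snap(n,f):
    im=cams.get_image(n); i=cams.camera_info(n); cv2.imwrite(f'pics/{f}.png',im)
    json.dump({k:np.array(i[k]).tolist() for k in('camera_matrix','k1','R','t')},open(f'pics/{f}.json','w'))
    return im
def load(f):
    i=json.load(open(f'pics/{f}.json')); return cv2.imread(f'pics/{f}.png'),{k:np.array(v) for k,v in i.items()}
def ray(i,uv):
    d=cv2.undistortPoints(np.array([[uv]],float),i['camera_matrix'],np.array([i['k1'],0,0,0],float))[0,0]
    return -i['R'].T@i['t'], i['R'].T@np.array([d[0],d[1],1])
def on(i,uv,z):
    o,d=ray(i,uv); return o+d*(z-o[2])/d[2]
def proj(i,X):
    return cv2.projectPoints(np.array(X,float).reshape(-1,1,3),cv2.Rodrigues(i['R'])[0],i['t'],i['camera_matrix'],np.array([i['k1'],0,0,0],float))[0][:,0]
E
python3 - <<'E'
from h import *
a=snap('scene','s0');b=snap('side','d0');c=snap('wrist','w0')
for n in('s0','d0','w0'):
    _,i=load(n);print(n,-i['R'].T@i['t'],i['R'].round(2).tolist(),i['camera_matrix'][0,0],i['k1'])
print(readout.observe())
cv2.imwrite('pics/all.png',cv2.resize(a,(800,600)))
cv2.imwrite('pics/all2.png',cv2.resize(b,(800,600)))
E
```

```text
pics
s0 [ 0.5882355  -0.96400369  0.99584988] [[1.0, -0.01, -0.01], [-0.01, -0.69, -0.72], [-0.0, 0.72, -0.69]] 445.6293884511031 0.016713265235744297
d0 [ 0.41373027 -0.87913981  0.53667506] [[0.98, -0.22, 0.01], [-0.09, -0.45, -0.89], [0.2, 0.87, -0.46]] 386.26783206045206 0.009664698241431255
w0 [0.62437916 0.06738166 0.38446364] [[1.0, 0.0, 0.0], [0.0, -0.97, 0.26], [0.0, -0.26, -0.97]] 291.8410715657097 -0.005206702135747927
{'clock': 0.15, 'joints': array([-0.10257961,  0.43511236,  0.02496115,  1.5738842 , -0.01157402,
        1.1340007 , -0.07512935]), 'dq': array([ 1.31249222e-04,  4.18903375e-05,  3.36490084e-04, -1.43660570e-03,
        2.11302801e-03,  7.36195062e-04, -5.49254139e-04]), 'joint_efforts': array([ 9.13879558e-04, -6.68263149e+01,  9.85680185e-01, -3.14695251e+01,
       -6.03506877e-02,  3.94195947e-02,  8.07748006e-05]), 'position': array([ 6.24608509e-01, -6.13642761e-05,  2.26095904e-01]), 'ee_rot': array([-2.22098767e+00, -2.22077540e+00,  1.54003784e-03]), 'force': array([-0.04459501, -0.08239129,  0.03785345]), 'ft_torque': array([-0.0279896 , -0.03592028,  0.03071292]), 'gripper_force': 0.0, 'width': 0.9996804767050822}
```

View pics/all.png

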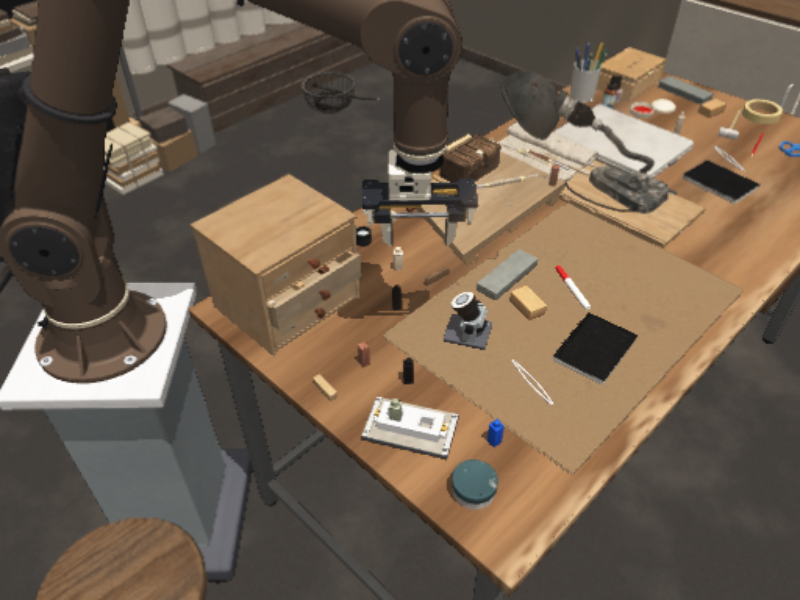

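View pics/all2.png

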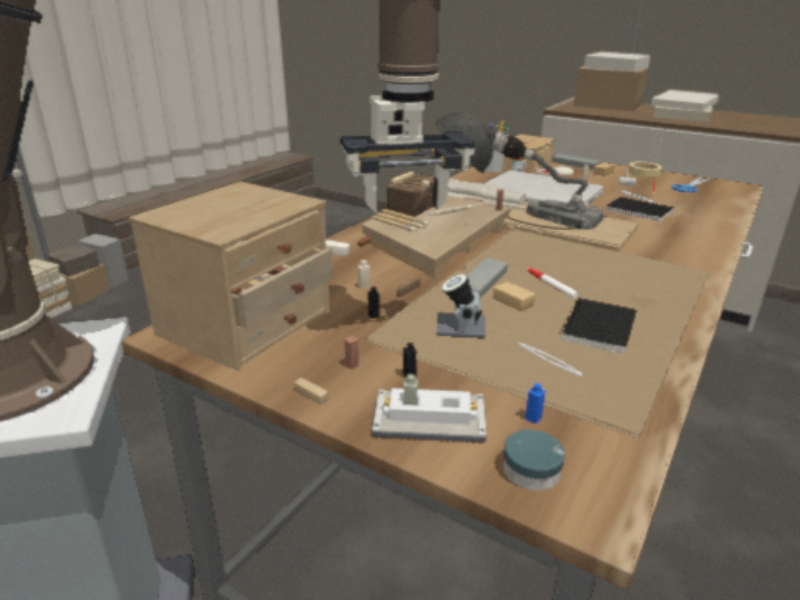

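```bash
python3 - <<'E'
from h import *
S,si=load('s0');D,di=load('d0');W,wi=load('w0')
k=1/1.5625
def tri(a,b):
    o1,d1=ray(si,np.array(a)*k);o2,d2=ray(di,np.array(b)*k)
    A=np.stack([d1,-d2],1);t=np.linalg.lstsq(A,o2-o1,rcond=None)[0];p=o1+d1*t[0];q=o2+d2*t[1]
    return ((p+q)/2).round(4),np.linalg.norm(p-q).round(4)
print('creamknob',tri((398,250),(364,264)));print('lens',tri((462,300),(457,285)))
print('sealknob',tri((395,404),(411,381)))
for n,p in dict(red=(364,363),loupe=(363,243),wood=(325,394),tin=(474,500),wedge=(437,278),black1=(397,306),black2=(408,380),blue=(495,443)).items(): print(n,on(si,np.array(p)*k,0).round(3))
for n,p in dict(chestTR=(352,208),chestBR=(274,271),chestdrawer=(360,255)).items(): print(n,on(si,np.array(p)*k,.0).round(3))
print(tri((290,177),(238,186)),tri((356,213),(324,202)),tri((265,277),(240,247)),tri((361,262),(330,255)))
up=lambda im,x,y,w,h,s:cv2.resize(im[y:y+h,x:x+w],None,fx=s,fy=s,interpolation=cv2.INTER_CUBIC)
a=up(S,215,135,100,75,4);b=up(D,195,140,100,75,4);c=up(S,225,245,100,75,4);d=up(W,0,0,512,384,.78125)
o=np.vstack([np.hstack([a,b]),np.hstack([c,cv2.resize(d,(400,300))])]);cv2.imwrite('pics/c1.png',o)
E
```

```text
creamknob (array([0.5874, 0.1864, 0.0531]), np.float64(0.0006))
lens (array([ 0.7084, -0.0169,  0.0947]), np.float64(0.0046))
sealknob (array([ 0.5787, -0.2388,  0.0705]), np.float64(0.0016))
red [ 0.52  -0.085 -0.   ]
loupe [ 0.508  0.278 -0.   ]
wood [ 0.451 -0.159  0.   ]
tin [ 0.704 -0.378  0.   ]
wedge [0.671 0.155 0.   ]
black1 [0.584 0.069 0.   ]
black2 [ 0.603 -0.129  0.   ]
blue [ 0.749 -0.27   0.   ]
chestTR [0.478 0.413 0.   ]
chestBR [0.317 0.185 0.   ]
chestdrawer [0.503 0.235 0.   ]
(array([0.367 , 0.2401, 0.2053]), np.float64(0.0062)) (array([0.5084, 0.1076, 0.2096]), np.float64(0.0016)) (array([ 0.3677, -0.086 ,  0.2194]), np.float64(0.0091)) (array([0.5126, 0.0599, 0.1304]), np.float64(0.0082))
```

View pics/c1.png

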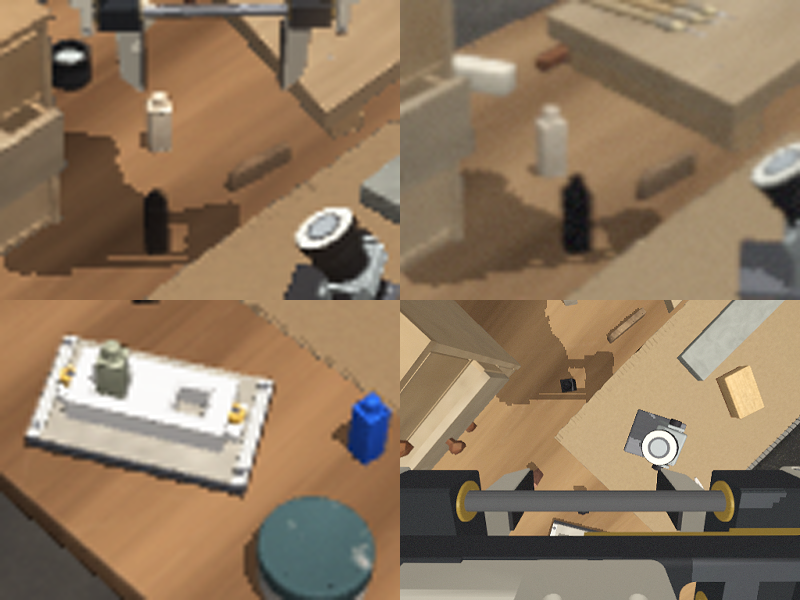

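Candidates: the cream standing knobbed blank at scene px (255,165) fits new_blank. The white bar lying at side px (219,158) has no knob. The black (255,195)/(261,237) and blue (317,277) lookalikes are excluded. The grey-green knobbed seal at (253,262) in the guide is the ground seal. Next I move the wrist camera over the cream blank.

Call:
{"name": "drive_tool", "arguments": {
  "commands": [
    [[0,0,0],[10,-1,-1],1],
    [[0,0,0],[21,-1.5,-1],1],
    [[0,0,0],[21,-1.5,-1],1],
    [[0,0,0],[21,-1.5,-1],1],
    [[0,0,0],[21,-1.5,-1],1],
    [[0,0,0],[21,-1.5,-1],1],
    [[0,0,0],[21,-1.5,-1],1],
    [[0,0,0],[21,-1.5,-1],1],
    [[0,0,0],[21,-1.5,-1],1],
    [[0,0,0],[21,-1.5,-1],1],
    [[0,0,0],[21,-1.5,-1],1]
  ]
}}

```text
clock: 1.07
position: [0.6104, 0.2083, 0.2368]
ee_rot: [2.224, 2.218, -0.0]
force: [0.7, 0.5, 0.8]
width: 0.998
gripper_force: 0.0
```

```bash
cat >> h.py <<'E'
def pose():
    s=readout.observe(); return np.array(s['position']),Ro.from_rotvec(s['ee_rot'])
def rel(pos,R):
    "turn(rad), shift(cm) in tool axes from the measured pose"
    p,R0=pose(); return (R0.inv()*R).as_rotvec().round(4),(R0.inv().apply(np.array(pos)-p)*100).round(3)
E
python3 - <<'E'
from h import *
W=snap('wrist','w1');_,i=load('w1');print(pose()[0],readout.observe()['clock'])
print(proj(i,[[.587,.186,.053],[.587,.186,0]]))
cv2.imwrite('pics/w1b.png',cv2.resize(W,(768,576)))
E
```

```text
[0.61034912 0.20861678 0.23680051] 1.1167
[[230.22747461 187.25211279]
 [232.61455383 177.52448922]]
```

View pics/w1b.png

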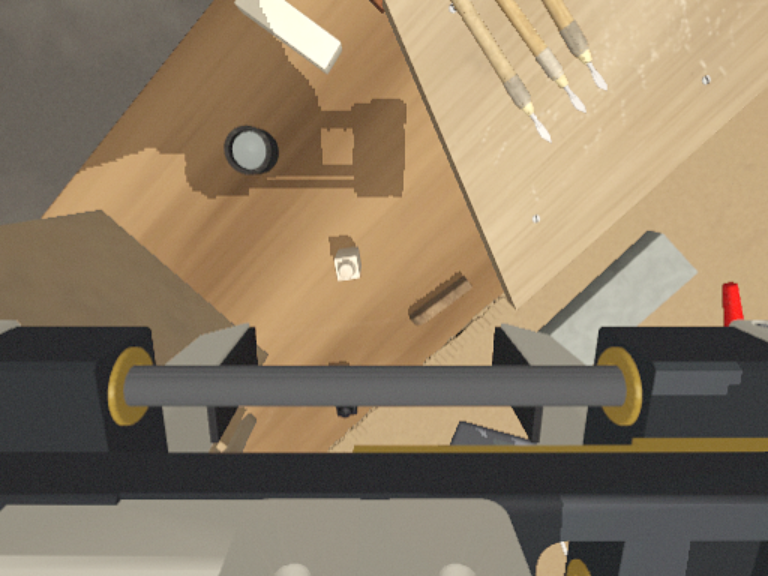

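```bash
python3 - <<'E'
from h import *
W,i=load('w1')
print('chest',on(i,(67,140),.21),on(i,(177,237),.21))
c=W[150:200,205:255];g=cv2.cvtColor(c,cv2.COLOR_BGR2HSV)
m=((g[...,1]<75)&(g[...,2]>140)).astype(np.uint8)
n,l,s,cc=cv2.connectedComponentsWithStats(m);k=1+np.argmax(s[1:,4]);print(s[k],cc[k]+[205,150])
cv2.imwrite('pics/c2.png',np.hstack([cv2.resize(c,None,fx=8,fy=8,interpolation=cv2.INTER_NEAREST),cv2.cvtColor(cv2.resize((l==k).astype(np.uint8)*255,None,fx=8,fy=8,interpolation=0),cv2.COLOR_GRAY2BGR)]))
E
```

```text
chest [0.49535162 0.25827223 0.21      ] [0.56034232 0.19204409 0.21      ]
[ 18  16  18  21 308] [231.43506494 176.39935065]
```

View pics/c2.png

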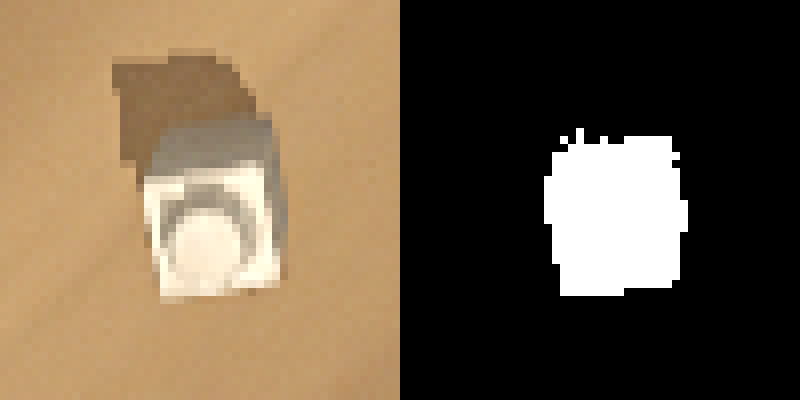

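```bash
python3 - <<'E'
from h import *
_,a=load('w0');W,b=load('w1');_,si=load('s0')
print(proj(b,[[.508,.108,.21],[.367,.24,.205],[.508,.108,0]]),proj(a,[[.508,.108,.21],[.367,.24,.205],[.508,.108,0]]))
P=np.array([on(b,u,.045) for u in [(222.9,172.2),(238.1,170.4),(240.1,185.4),(225,187.5)]]);print(P,P.mean(0),np.linalg.norm(np.diff(P,axis=0),axis=1))
e=[P[1]-P[0],P[2]-P[1]];print([np.arctan2(v[1],v[0]) for v in e])
E
```

```text
[[ 115.70474834  338.74753454]
 [-115.71407216  167.52793316]
 [ 179.25788563  229.85580586]] [[  35.67613116   33.35202572]
 [-312.30239893 -277.31448281]
 [ 155.57706755   76.51015361]]
[[0.5778448  0.20295589 0.045     ]
 [0.59646982 0.20516793 0.045     ]
 [0.59873059 0.18624474 0.045     ]
 [0.57996982 0.18358711 0.045     ]] [0.58825376 0.19448892 0.045     ] [0.01875592 0.01905775 0.01894807]
[np.float64(0.11821303101249052), np.float64(-1.4518889448529315)]
```

```bash
cat >> h.py <<'E'
def down(yaw): # tool down, tool y (closing) at world yaw
    y=np.array([np.cos(yaw),np.sin(yaw),0]);z=np.array([0,0,-1.]);return Ro.from_matrix(np.stack([np.cross(y,z),y,z],1))
E
python3 - <<'E'
from h import *
print(rel([.5883,.1945,.12],down(.118)),rel([.5883,.1945,.024],down(.118)))
E
```

```text
(array([ 1.0e-04,  3.0e-04, -1.2e-01]), array([-1.412, -2.204, 11.68 ])) (array([ 1.0e-04,  3.0e-04, -1.2e-01]), array([-1.409, -2.205, 21.28 ]))
```

Call:
{"name": "drive_tool", "arguments": {
  "commands": [
    [[0,0,-0.12],[-1.4,-2.2,4],1],
    [[0,0,-0.12],[-1.4,-2.2,8],1],
    [[0,0,-0.12],[-1.4,-2.2,11],1],
    [[0,0,-0.12],[-1.4,-2.2,14],1],
    [[0,0,-0.12],[-1.4,-2.2,16.5],1],
    [[0,0,-0.12],[-1.4,-2.2,18.5],1],
    [[0,0,-0.12],[-1.4,-2.2,20],1],
    [[0,0,-0.12],[-1.4,-2.2,21],1],
    [[0,0,-0.12],[-1.4,-2.2,21.25],1],
    [[0,0,-0.12],[-1.4,-2.2,21.25],1],
    [[0,0,-0.12],[-1.4,-2.2,21.25],1]
  ]
}}

```text
clock: 2.03
position: [0.5887, 0.196, 0.0251]
ee_rot: [2.084, 2.35, 0.002]
force: [-0.2, -0.5, -0.2]
width: 1.003
gripper_force: 0.0
```

```bash
python3 - <<'E'
from h import *
s=readout.observe();print(pose()[0],s['force'],s['ee_rot'])
W=snap('wrist','w2');S=snap('scene','s2');_,i=load('w2');_,j=load('s2')
p=proj(j,[[.588,.1945,.03]])[0].astype(int);print(p)
c=cv2.resize(S[p[1]-30:p[1]+30,p[0]-40:p[0]+40],(400,300),interpolation=2)
cv2.imwrite('pics/c3.png',np.hstack([cv2.resize(W,(400,300)),c]))
E
```

```text
[0.58872522 0.19604557 0.02512925] [-0.23280493 -0.4770626  -0.15154923] [2.08434806e+00 2.34972970e+00 1.84218846e-03]
[254 163]
```

View pics/c3.png

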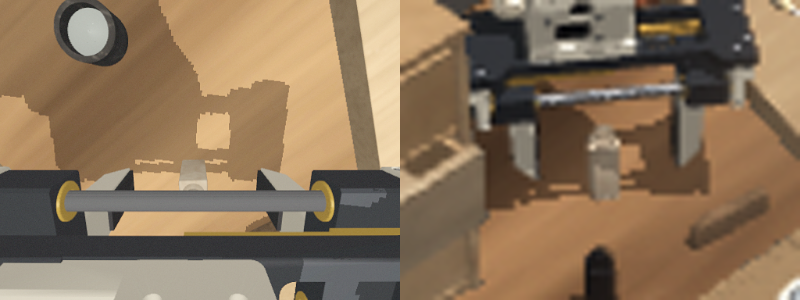

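```bash
python3 - <<'E'
from h import *
_,i=load('s0');S,j=load('s2')
print(on(j,(255,172.4),0))
# expected outline of blank at my estimate
c,s=np.cos(.118),np.sin(.118)
for cy in(.1945,.190):
  for z in(0,.045):print(cy,z,proj(j,[[.5883+c*a-s*b,cy+s*a+c*b,z] for a,b in((-.0095,-.0095),(.0095,-.0095))]).round(1).tolist(),proj(j,[[.5883,cy,.056]]).round(1))
c=S[140:180,235:275];print(c[:,20].tolist())
E
```

```text
[0.58802532 0.18450451 0.        ]
0.1945 0 [[252.6, 172.5], [258.2, 172.0]] [[254.9 157.7]]
0.1945 0.045 [[252.5, 162.3], [258.1, 161.8]] [[254.9 157.7]]
0.19 0 [[252.6, 173.4], [258.2, 172.9]] [[254.9 158.6]]
0.19 0.045 [[252.5, 163.2], [258.1, 162.7]] [[254.9 158.6]]
[[114, 127, 133], [134, 151, 157], [150, 165, 173], [146, 162, 170], [92, 98, 102], [26, 24, 24], [30, 31, 33], [42, 86, 113], [60, 90, 127], [61, 92, 130], [64, 82, 110], [189, 188, 189], [126, 125, 126], [62, 88, 119], [76, 112, 153], [78, 114, 157], [78, 114, 157], [80, 117, 160], [115, 138, 156], [110, 133, 151], [116, 139, 158], [141, 167, 188], [122, 144, 161], [89, 103, 117], [94, 111, 123], [93, 109, 123], [92, 109, 122], [119, 139, 158], [115, 138, 153], [108, 130, 146], [104, 123, 142], [105, 124, 141], [117, 137, 156], [86, 127, 173], [86, 124, 170], [83, 122, 168], [83, 124, 168], [83, 122, 168], [83, 123, 170], [84, 124, 170]]
```

Image: the blank sits between the fingers, and its foot row (172.5) agrees with my estimate. Closing now.

Call:
{"name": "drive_tool", "arguments": {
  "commands": [
    [[0,0,0],[-0.15,0,0.1],1],
    [[0,0,0],[-0.15,0,0.1],-1],
    [[0,0,0],[-0.15,0,0.1],-1],
    [[0,0,0],[-0.15,0,0.1],-1],
    [[0,0,0],[-0.15,0,0.1],-1],
    [[0,0,0],[-0.15,0,0.1],-1],
    [[0,0,0],[-0.15,0,0.1],-1],
    [[0,0,0],[-0.15,0,0.1],-1],
    [[0,0,0],[-0.15,0,0.1],-1],
    [[0,0,0],[-0.15,0,0.1],-1],
    [[0,0,0],[-0.15,0,0.1],-1],
    [[0,0,0],[-0.15,0,0.1],-1]
  ],
  "newtons": 20
}}

```text
clock: 3.13
position: [0.5882, 0.1945, 0.0232]
ee_rot: [2.084, 2.351, -0.0]
force: [-0.0, -0.8, -0.1]
width: 0.251
gripper_force: 0.0
```

Call:
{"name": "drive_tool", "arguments": {
  "commands": [
    [[0,0,0],[0,0,0],-1],
    [[0,0,0],[0,0,0],-1],
    [[0,0,0],[0,0,0],-1],
    [[0,0,0],[0,0,0],-1],
    [[0,0,0],[0,0,-1],-1],
    [[0,0,0],[0,0,-4],-1],
    [[0,0,0],[0,0,-8],-1],
    [[0,0,0],[0,0,-12],-1],
    [[0,0,0],[0,0,-16],-1],
    [[0,0,0],[0,0,-19],-1],
    [[0,0,0],[0,0,-19],-1]
  ]
}}

```text
clock: 4.05
position: [0.5914, 0.1958, 0.2215]
ee_rot: [2.081, 2.346, 0.017]
force: [1.0, 0.1, -0.3]
width: 0.202
gripper_force: 20.0
```

```bash
python3 - <<'E'
from h import *
_,i=load('w0')
p,R=pose();print(p,readout.observe()['width'])
# where to stand to look at guide: view centre ~ tool x -0.03
# plate corners from scene (view px /1.5625): bottom-edge corners & guide top corners
_,s=load('s0');k=1/1.5625
for q in[(372,400),(459,413),(446,455),(363,440)]:print(on(s,np.array(q)*k,.014))
E
```

```text
[0.59139788 0.19578401 0.22146851] 0.20183865067387882
[ 0.53786595 -0.18563102  0.014     ]
[ 0.6906405  -0.21674907  0.014     ]
[ 0.66290337 -0.30283381  0.014     ]
[ 0.52424252 -0.27094576  0.014     ]
```

```bash
python3 - <<'E'
from h import *
print(rel([.648,-.253,.2],down(1.361)))
E
```

```text
(array([ 0.0117,  0.0042, -1.2413]), array([-45.24 ,   0.239,   2.005]))
```

Call:
{"name": "drive_tool", "arguments": {
  "commands": [
    [[0,0,-0.12],[-4,0,0],-1],
    [[0,0,-0.24],[-8,0,0],-1],
    [[0,0,-0.36],[-12,0,0],-1],
    [[0,0,-0.48],[-16,0,0],-1],
    [[0,0,-0.6],[-20,0,0],-1],
    [[0,0,-0.72],[-24,0,0],-1],
    [[0,0,-0.84],[-28,0,0],-1],
    [[0,0,-0.96],[-32,0.1,0.5],-1],
    [[0,0,-1.08],[-36,0.1,1],-1],
    [[0,0,-1.18],[-40,0.2,1.5],-1],
    [[0,0,-1.24],[-43,0.2,2],-1],
    [[0,0,-1.24],[-45.2,0.2,2],-1],
    [[0,0,-1.24],[-45.2,0.2,2],-1],
    [[0,0,-1.24],[-45.2,0.2,2],-1],
    [[0,0,-1.24],[-45.2,0.2,2],-1],
    [[0,0,-1.24],[-45.2,0.2,2],-1],
    [[0,0,-1.24],[-45.2,0.2,2],-1],
    [[0,0,-1.24],[-45.2,0.2,2],-1]
  ]
}}

```text
clock: 5.55
position: [0.6445, -0.2527, 0.1936]
ee_rot: [0.328, 3.124, 0.0]
force: [0.8, 1.5, -0.2]
width: 0.204
gripper_force: 20.0
```

```bash
python3 - <<'E'
from h import *
s=readout.observe();print(pose()[0],s['ee_rot'],s['width'],s['dq'].round(3))
W=snap('wrist','w3');cv2.imwrite('pics/w3b.png',cv2.resize(W,(800,600),interpolation=2))
E
```

```text
[ 0.64454207 -0.25265771  0.19360816] [3.27865051e-01 3.12405948e+00 3.88300084e-04] 0.20383142064470355 [ 0.005  0.005  0.003 -0.002 -0.     0.001  0.003]
```

View pics/w3b.png

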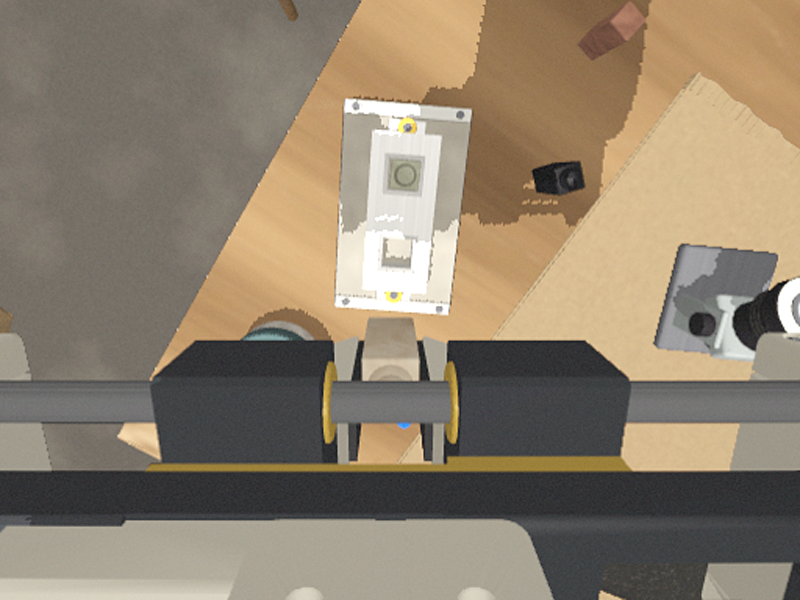

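```bash
python3 - <<'E'
from h import *
W,i=load('w3');h=cv2.cvtColor(W,cv2.COLOR_BGR2HSV)
m=((h[...,0]>18)&(h[...,0]<35)&(h[...,1]>150)).astype(np.uint8);m[210:]=0
n,l,s,c=cv2.connectedComponentsWithStats(m)
P=[]
for k in range(1,n):
    if s[k,4]>8:print(s[k],c[k].round(2),on(i,c[k],.032).round(4));P.append(on(i,c[k],.032))
k=1/1.5625
C=np.array([on(i,np.array(q)*k,.014) for q in[(344,99),(470,108.5),(448,314.5),(335.5,305)]]);print(C.round(4),C.mean(0),np.linalg.norm(np.diff(C,axis=0),axis=1))
d=(C[3]-C[0]+C[2]-C[1]);print('yaw',np.arctan2(d[1],d[0]))
g=cv2.cvtColor(W,cv2.COLOR_BGR2GRAY)
print(g[148:176,238:272:1].tolist().__str__().replace('], ','\n'))
E
```

```text
[263  79   4   6  13] [264.54  81.46] [ 0.5519 -0.2189  0.032 ]
[[ 0.5225 -0.2609  0.014 ]
 [ 0.5466 -0.177   0.014 ]
 [ 0.6906 -0.2181  0.014 ]
 [ 0.6651 -0.3017  0.014 ]] [ 0.60620139 -0.23940981  0.014     ] [0.0872992  0.14982002 0.08746021]
yaw -0.2783668805437247
[[255, 255, 221, 255, 255, 255, 255, 255, 255, 255, 255, 255, 255, 255, 255, 255, 255, 255, 255, 230, 225, 226, 225, 224, 225, 223, 226, 229, 227, 225, 226, 225, 228, 229
[255, 255, 255, 255, 255, 255, 255, 255, 255, 255, 255, 255, 255, 255, 255, 255, 255, 255, 255, 255, 224, 226, 227, 226, 226, 225, 226, 231, 225, 226, 227, 226, 227, 229
[255, 255, 255, 255, 255, 247, 248, 255, 255, 255, 255, 255, 255, 255, 255, 255, 255, 255, 255, 255, 212, 216, 217, 216, 220, 219, 220, 228, 224, 222, 227, 225, 228, 229
[255, 255, 255, 255, 255, 247, 254, 241, 244, 250, 254, 253, 254, 254, 254, 254, 254, 254, 255, 255, 235, 192, 192, 192, 201, 198, 199, 212, 206, 212, 227, 225, 227, 227
[255, 255, 255, 255, 255, 247, 254, 208, 200, 221, 230, 247, 250, 250, 250, 252, 253, 253, 253, 254, 255, 200, 192, 192, 195, 187, 186, 189, 189, 212
[... 3232 characters left out ...]
255, 255, 255, 255
[255, 255, 255, 249, 242, 242, 243, 243, 243, 227, 245, 245, 244, 246, 246, 246, 246, 247, 242, 242, 239, 238, 229, 231, 226, 251, 254, 255, 255, 255, 255, 255, 255, 255
[255, 255, 255, 255, 255, 255, 255, 255, 255, 230, 252, 252, 251, 224, 245, 245, 246, 250, 252, 249, 226, 248, 251, 251, 250, 252, 235, 255, 255, 255, 255, 255, 255, 255
[255, 255, 255, 255, 255, 255, 255, 255, 255, 255, 255, 255, 255, 255, 255, 255, 255, 255, 255, 255, 242, 255, 255, 255, 255, 255, 225, 255, 255, 255, 255, 255, 255, 255
[255, 255, 255, 255, 255, 255, 255, 255, 255, 255, 255, 255, 255, 255, 255, 255, 255, 255, 255, 255, 255, 255, 255, 255, 255, 255, 255, 255, 255, 255, 255, 255, 255, 255]]
```

```bash
python3 - <<'E'
from h import *
W,i=load('w3')
print(on(i,(253.7,161.2),.031),on(i,(261.1,81.3),.032),on(i,(252.2,189.4),.032))
d=np.array([np.cos(-.279),np.sin(-.279),0]);c=np.array([.6062,-.2394,0]);print(c+.027*d,c-.027*d, proj(i,[c+.027*d+[0,0,.031]]))
# seal knob top disc and blank in hand
print('knob',on(i,np.array((404.5,175))/1.5625,.073))
p,R=pose();print('yaw tool',np.arctan2(*R.as_matrix()[[1,0],1]))
print(proj(i,[p+R.apply([0,0,z]) for z in(.024,.0,-.021)]))
b=cv2.cvtColor(W,cv2.COLOR_BGR2GRAY)[206:214,228:272];print(b.tolist().__str__().replace('], ','\n'))
print(rel([.6322,-.2468,.085],down(np.pi/2-.279)))
E
```

```text
[ 0.63132761 -0.24690267  0.031     ] [ 0.55099722 -0.22238971  0.032     ] [ 0.66249313 -0.25514028  0.032     ]
[ 0.63215595 -0.24683565  0.        ] [ 0.58024405 -0.23196435  0.        ] [[253.91078615 161.90913438]]
knob [ 0.58012586 -0.23196976  0.073     ]
yaw tool 1.361357715159788
[[251.81936667 217.61300152]
 [252.14417202 232.2111251 ]
 [252.51032181 248.66975834]]
[[184, 186, 185, 185, 184, 186, 187, 147, 141, 142, 140, 142, 141, 142, 140, 141, 141, 140, 140, 141, 142, 136, 139, 138, 139, 139, 139, 139, 139, 133, 135, 132, 131, 129, 130, 125, 134, 192, 187, 190, 188, 186, 184, 187
[184, 184, 184, 186, 185, 184, 183, 140, 144, 142, 147, 145, 144, 144, 141, 142, 138, 143, 141, 139, 141, 139, 140, 138, 140, 137, 140, 136, 138, 136, 133, 136, 132, 130, 128, 128, 120, 190, 188, 189, 188, 188, 187, 188
[183, 186, 184, 183, 187, 187, 178, 141, 142, 146, 143, 144, 146, 145, 144, 144, 142, 140, 141, 141, 141, 142, 139, 141, 142, 141, 141, 139, 136, 138, 136, 137, 136, 135, 135, 136, 128, 187, 189, 189, 188, 188, 187, 188
[183, 182, 184, 183, 185, 185, 172, 141, 142, 139, 142, 140, 
[... 407 characters left out ...]
7, 153, 145, 145, 144, 143, 142, 140, 141, 145, 143, 144, 142, 142, 143, 143, 146, 144, 141, 140, 144, 140, 143, 140, 143, 139, 142, 144, 145, 145, 146, 144, 163, 191, 189, 187, 189, 189, 187
[180, 179, 181, 180, 181, 188, 154, 150, 145, 145, 144, 141, 143, 144, 144, 145, 145, 143, 143, 144, 147, 144, 143, 143, 144, 138, 140, 141, 142, 143, 140, 146, 149, 147, 149, 149, 144, 151, 191, 189, 189, 189, 186, 189
[178, 179, 181, 180, 182, 177, 145, 150, 148, 146, 145, 141, 143, 146, 149, 145, 148, 145, 147, 143, 145, 147, 145, 142, 141, 140, 139, 143, 142, 142, 144, 146, 146, 150, 152, 151, 148, 146, 193, 190, 187, 188, 190, 187]]
(array([0.0001, 0.0003, 0.0696]), array([ 1.333,  0.344, 10.856]))
```

```bash
python3 - <<'E'
from h import *
W,i=load('w3');p,R=pose()
print(proj(i,[p+R.apply(v) for v in([.0095,-.0095,.024],[.0095,.0095,.024],[.0095,-.0095,-.021],[.0095,.0095,-.021])]))
g=cv2.cvtColor(W,cv2.COLOR_BGR2GRAY);print(g[198:232,[240,245,250,255,260]].tolist())
E
```

```text
[[237.38295698 204.0004284 ]
 [266.33321527 204.01576734]
 [233.84850446 231.58224561]
 [271.29523748 231.60001994]]
[[204, 232, 252, 254, 255], [188, 185, 188, 226, 246], [189, 189, 188, 187, 178], [187, 192, 191, 191, 187], [182, 183, 182, 182, 180], [162, 159, 155, 149, 150], [142, 137, 134, 136, 132], [142, 141, 139, 139, 131], [141, 140, 139, 139, 131], [144, 143, 140, 136, 132], [146, 140, 139, 139, 136], [141, 141, 142, 143, 140], [140, 142, 142, 143, 144], [140, 142, 144, 143, 144], [143, 143, 143, 141, 149], [143, 145, 145, 143, 146], [146, 145, 143, 141, 150], [146, 146, 144, 139, 145], [144, 147, 146, 142, 149], [146, 150, 148, 143, 151], [149, 145, 152, 146, 148], [149, 147, 157, 156, 146], [152, 154, 158, 156, 156], [154, 159, 160, 153, 158], [157, 154, 159, 156, 155], [156, 154, 159, 159, 151], [161, 155, 160, 159, 154], [161, 161, 158, 156, 154], [163, 163, 159, 154, 153], [158, 160, 163, 153, 154], [161, 159, 160, 156, 159], [172, 174, 174, 173, 175], [194, 194, 191, 186, 194], [198, 200, 200, 196, 198]]
```

```bash
python3 - <<'E'
from h import *
print(rel([.6330,-.2458,.066],down(np.pi/2-.279)))
E
```

```text
(array([0.0001, 0.0003, 0.0696]), array([ 1.277,  0.458, 12.756]))
```

Call:
{"name": "drive_tool", "arguments": {
  "commands": [
    [[0,0,0.07],[1.3,0.46,1],-1],
    [[0,0,0.07],[1.3,0.46,3],-1],
    [[0,0,0.07],[1.3,0.46,5.5],-1],
    [[0,0,0.07],[1.3,0.46,8],-1],
    [[0,0,0.07],[1.3,0.46,10],-1],
    [[0,0,0.07],[1.3,0.46,11.5],-1],
    [[0,0,0.07],[1.3,0.46,12.5],-1],
    [[0,0,0.07],[1.3,0.46,12.7],-1],
    [[0,0,0.07],[1.3,0.46,12.7],-1],
    [[0,0,0.07],[1.3,0.46,12.7],-1],
    [[0,0,0.07],[1.3,0.46,12.7],-1]
  ]
}}

```text
clock: 6.52
position: [0.6334, -0.247, 0.0676]
ee_rot: [0.439, 3.109, -0.001]
force: [0.2, -0.0, 0.2]
width: 0.207
gripper_force: 20.0
```

```bash
python3 - <<'E'
from h import *
s=readout.observe();p,R=pose();print(p,s['ee_rot'],s['width'],s['force'])
W=snap('wrist','w4');S=snap('scene','s4');D=snap('side','d4')
_,i=load('w4');_,a=load('s4');_,b=load('d4')
print(proj(i,[p+R.apply([0,0,.024])]))
def crop(I,c,h,w,W,H):
    c=c.astype(int);return cv2.resize(I[c[1]-h:c[1]+h,c[0]-w:c[0]+w],(W,H),interpolation=2)
X=[[.620,-.245,.04]]
top=np.hstack([crop(S,proj(a,X)[0],30,40,400,300),crop(D,proj(b,X)[0],30,40,400,300)])
bot=cv2.resize(W[130:260,90:437],(800,300),interpolation=2);print(proj(a,X),proj(b,X))
cv2.imwrite('pics/c4.png',np.vstack([top,bot]))
E
```

```text
[ 0.63342547 -0.24699794  0.06762045] [ 4.39379166e-01  3.10851996e+00 -5.88386966e-04] 0.20703996971769156 [ 0.17395638 -0.02680263  0.17051827]
[[251.82306282 217.59958342]]
[[268.31676514 267.20819653]] [[282.74476417 255.24781023]]
```

View pics/c4.png

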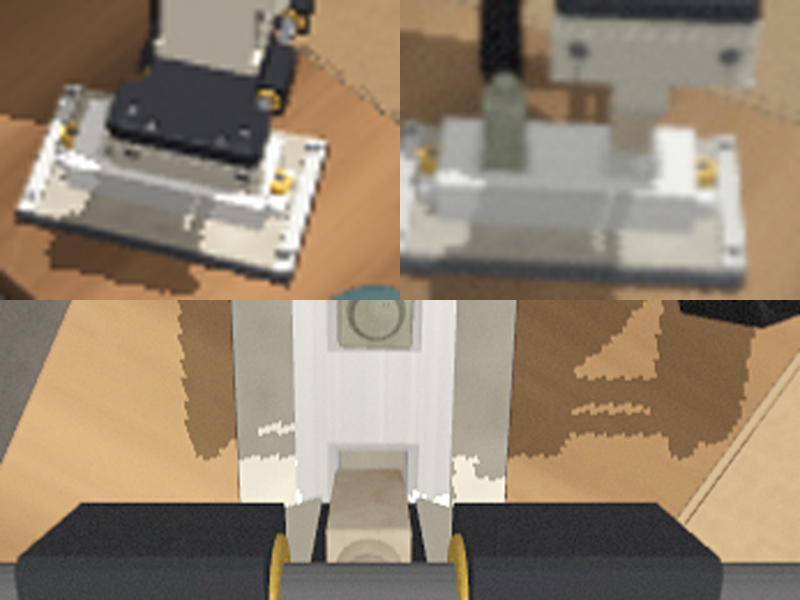

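```bash
python3 - <<'E'
from h import *
W,i=load('w4');p,R=pose()
t=lambda u,z:(R.inv().apply(on(i,u,z)-p)*1000).round(2)
f=lambda x,y:(x/2.305+90,(y-300)/2.305+130)
print('foot',t(f(332,468),p[2]-.0235),t(f(405,468),p[2]-.0235))
print('mouth outer',t(f(331,445),.034),t(f(420,443),.034),'guide',t(f(295,420),.034),t(f(455,420),.034))
print('seal mouth',t(f(328,350),.034),t(f(420,350),.034))
g=cv2.cvtColor(W,cv2.COLOR_BGR2GRAY);print(g[186:206,[237,240,245,250,255,262,266]].tolist())
print(g[199,228:278].tolist())
E
```

```text
foot [  9.92 -11.6   23.49] [ 9.94  9.14 23.48]
mouth outer [ 13.94 -12.34  33.21] [14.57 14.04 33.2 ] guide [ 21.57 -22.8   33.2 ] [21.6  24.18 33.19]
seal mouth [ 42.17 -12.81  33.16] [42.19 13.47 33.16]
[[214, 214, 213, 216, 221, 217, 215], [215, 213, 212, 216, 219, 216, 213], [213, 216, 213, 216, 221, 215, 215], [214, 214, 214, 217, 220, 214, 215], [214, 215, 215, 216, 221, 215, 215], [211, 211, 208, 212, 215, 211, 213], [198, 197, 197, 197, 200, 193, 199], [189, 188, 185, 186, 190, 185, 186], [180, 182, 181, 181, 185, 183, 180], [163, 174, 174, 171, 171, 171, 161], [150, 163, 166, 167, 166, 161, 144], [152, 166, 168, 167, 164, 163, 144], [155, 165, 167, 168, 166, 162, 142], [153, 166, 167, 168, 166, 163, 145], [151, 166, 168, 167, 166, 161, 143], [152, 165, 167, 168, 165, 162, 154], [149, 162, 162, 163, 159, 155, 158], [144, 148, 146, 142, 141, 137, 158], [140, 140, 136, 132, 130, 119, 159], [137, 137, 138, 133, 130, 127, 159]]
[214, 215, 212, 214, 199, 193, 192, 191, 182, 153, 166, 166, 166, 163, 166, 167, 166, 167, 167, 169, 166, 168, 168, 165, 168, 164, 166, 166, 164, 163, 163, 164, 163, 162, 163, 162, 164, 156, 145, 194, 191, 192, 186, 201, 216, 215, 214, 217, 216, 218]
```

Call:
{"name": "drive_tool", "arguments": {
  "commands": [
    [[0,0,0],[0.03,0.17,0.2],-1],
    [[0,0,0],[0.03,0.17,0.5],-1],
    [[0,0,0],[0.03,0.17,0.8],-1],
    [[0,0,0],[0.03,0.17,1.1],-1],
    [[0,0,0],[0.03,0.17,1.4],-1],
    [[0,0,0],[0.03,0.17,1.7],-1],
    [[0,0,0],[0.03,0.17,1.9],-1],
    [[0,0,0],[0.03,0.17,1.9],-1],
    [[0,0,0],[0.03,0.17,1.9],-1]
  ]
}}

```text
clock: 7.42
position: [0.6329, -0.2451, 0.0471]
ee_rot: [0.44, 3.11, 0.0]
force: [1.9, -0.8, -1.6]
width: 0.205
gripper_force: 20.0
```

Call:
{"name": "drive_tool", "arguments": {
  "commands": [
    [[0,0,0],[0,0,0.3],-1],
    [[0,0,0],[0,0,0.6],-1],
    [[0,0,0],[0,0,0.8],-1],
    [[0,0,0],[0,0,0.95],-1],
    [[0,0,0],[0,0,1],-1],
    [[0,0,0],[0,0,1.05],-1],
    [[0,0,0],[0,0,1.05],-1]
  ]
}}

```text
clock: 8.0
position: [0.6329, -0.2452, 0.0372]
ee_rot: [0.44, 3.11, -0.0]
force: [0.6, -0.2, 4.2]
width: 0.203
gripper_force: 20.0
```

Call:
{"name": "drive_tool", "arguments": {
  "commands": [
    [[0,0,0],[0,0,-0.05],0.2],
    [[0,0,0],[0,0,-0.05],0.2],
    [[0,0,0],[0,0,-0.05],0.2],
    [[0,0,0],[0,0,-0.05],0.2],
    [[0,0,0],[0,0,-0.05],0.2],
    [[0,0,0],[0,0,-0.05],0.2],
    [[0,0,0],[0,0,-2],0.2],
    [[0,0,0],[0,0,-5],0.2],
    [[0,0,0],[0,0,-8],0.2],
    [[0,0,0],[-3,0,-10],0.2],
    [[0,0,0],[-4,0,-11],0.2],
    [[0,0,0],[-4,0,-11],0.2],
    [[0,0,0],[-4,0,-11],0.2],
    [[0,0,0],[-4,0,-11],0.2],
    [[0,0,0],[-4,0,-11],0.2]
  ]
}}

```text
clock: 9.25
position: [0.6695, -0.2558, 0.1452]
ee_rot: [-0.439, -3.108, -0.001]
force: [0.2, 0.1, -0.2]
width: 0.6
gripper_force: 0.0
```

```bash
python3 - <<'E'
from h import *
s=readout.observe();p,R=pose();print(p,s['ee_rot'],s['width'])
W=snap('wrist','w5');S=snap('scene','s5');D=snap('side','d5')
_,i=load('w5');_,a=load('s5');_,b=load('d5')
def crop(I,c,h,w,W,H):
    c=c.astype(int);return cv2.resize(I[c[1]-h:c[1]+h,c[0]-w:c[0]+w],(W,H),interpolation=2)
X=[[.610,-.235,.05]];print(proj(a,X),proj(b,X))
X2=proj(i,X)[0];print(X2)
top=np.hstack([crop(S,proj(a,X)[0],30,40,400,300),crop(D,proj(b,X)[0],30,40,400,300)])
cv2.imwrite('pics/c5.png',np.vstack([top,cv2.resize(W[10:220],(800,300),interpolation=2)[:, :]]))
E
```

```text
[ 0.66953563 -0.25582111  0.14518635] [-4.39311489e-01 -3.10772889e+00 -5.35157871e-04] 0.6002416234768537
[[264.46543145 261.89285484]] [[277.08767539 249.20463124]]
[255.45926207 117.46539724]
```

View pics/c5.png

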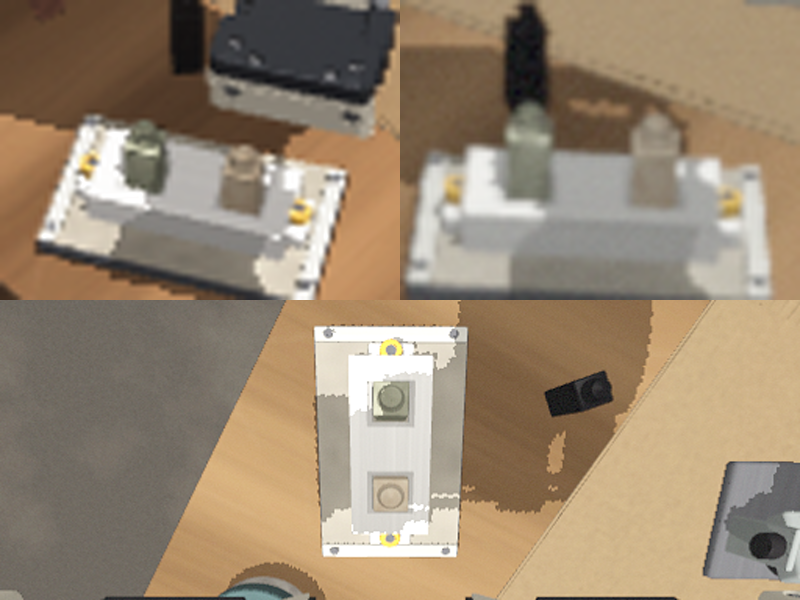

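The blank stands in hole_b slightly lower than the seal, as it should (wrist crop (390,495)). The grey-green seal is at (390,398) in hole_a, square to the tool. Now grasping it.

```bash
python3 - <<'E'
from h import *
print(rel([.5810,-.2303,.0385],down(np.pi/2-.279)))
E
```

```text
(array([-0.0001, -0.0016, -0.0019]), array([ 9.2720e+00, -2.0000e-03,  1.0755e+01]))
```

Call:
{"name": "drive_tool", "arguments": {
  "commands": [
    [[0,0,0],[4,0,0],0.2],
    [[0,0,0],[8,0,0],0.2],
    [[0,0,0],[9.27,0,1],0.2],
    [[0,0,0],[9.27,0,3],0.2],
    [[0,0,0],[9.27,0,5],0.2],
    [[0,0,0],[9.27,0,7],0.2],
    [[0,0,0],[9.27,0,8.5],0.2],
    [[0,0,0],[9.27,0,9.7],0.2],
    [[0,0,0],[9.27,0,10.5],0.2],
    [[0,0,0],[9.27,0,10.7],0.2],
    [[0,0,0],[9.27,0,10.7],0.2],
    [[0,0,0],[9.27,0,10.7],0.2]
  ]
}}

```text
clock: 10.4
position: [0.5826, -0.2306, 0.0404]
ee_rot: [0.44, 3.11, -0.0]
force: [-0.3, -0.4, 0.4]
width: 0.6
gripper_force: 0.0
```

Call:
{"name": "drive_tool", "arguments": {
  "commands": [
    [[0,0,0],[0.14,0,0.15],0.2],
    [[0,0,0],[0.14,0,0.15],0.2],
    [[0,0,0],[0.14,0,0.15],-1],
    [[0,0,0],[0.14,0,0.15],-1],
    [[0,0,0],[0.14,0,0.15],-1],
    [[0,0,0],[0.14,0,0.15],-1],
    [[0,0,0],[0.14,0,0.15],-1],
    [[0,0,0],[0.14,0,0.15],-1],
    [[0,0,0],[0.14,0,0.15],-1],
    [[0,0,0],[0.14,0,0.15],-1],
    [[0,0,0],[0.14,0,0.15],-1],
    [[0,0,0],[0.14,0,0.15],-1],
    [[0,0,0],[0.14,0,0.15],-1]
  ],
  "newtons": 20
}}

```text
clock: 11.48
position: [0.5807, -0.2301, 0.0383]
ee_rot: [0.44, 3.111, 0.0]
force: [0.1, 0.3, -0.3]
width: 0.193
gripper_force: 20.0
```

Call:
{"name": "drive_tool", "arguments": {
  "commands": [
    [[0,0,0],[0,0,-0.5],-1],
    [[0,0,0],[0,0,-1.2],-1],
    [[0,0,0],[0,0,-2],-1],
    [[0,0,0],[0,0,-3],-1],
    [[0,0,0],[0,0,-5],-1],
    [[0,0,0],[0,0,-8],-1],
    [[0,0,0],[0,0,-12],-1],
    [[0,0,0],[0,0,-16],-1],
    [[0,0,0],[0,0,-18.2],-1],
    [[0,0,0],[0,0,-18.2],-1],
    [[0,0,0],[0,0,-18.2],-1]
  ]
}}

```text
clock: 12.4
position: [0.5816, -0.2303, 0.2228]
ee_rot: [0.439, 3.106, -0.001]
force: [-0.2, 0.5, -0.7]
width: 0.19
gripper_force: 20.0
```

```bash
python3 - <<'E'
from h import *
s=readout.observe();print(pose()[0],s['ee_rot'],s['width'],rel([.756,-.031,.22],down(np.pi/2-.279)))
E
```

```text
[ 0.58158208 -0.23031734  0.22280671] [ 4.39298500e-01  3.10649908e+00 -1.28785541e-03] 0.19021868885774254 (array([-0.0002,  0.0043, -0.002 ]), array([-11.23 ,  23.987,   0.323]))
```

Call:
{"name": "drive_tool", "arguments": {
  "commands": [
    [[0,0,0],[-1.8,3.7,0],-1],
    [[0,0,0],[-3.5,7.4,0],-1],
    [[0,0,0],[-5.2,11,0],-1],
    [[0,0,0],[-7,15,0],-1],
    [[0,0,0],[-8.8,19,0],-1],
    [[0,0,0],[-10.5,22.5,0],-1],
    [[0,0,0],[-11.2,24,0],-1],
    [[0,0,0],[-11.2,24,0],-1],
    [[0,0,0],[-11.2,24,0],-1],
    [[0,0,0],[-11.2,24,0],-1],
    [[0,0,0],[-11.2,24,0],-1]
  ]
}}

```text
clock: 13.32
position: [0.754, -0.0325, 0.2197]
ee_rot: [-0.443, -3.109, 0.002]
force: [0.4, -0.1, 0.2]
width: 0.198
gripper_force: 20.0
```

```bash
python3 - <<'E'
from h import *
s=readout.observe();print(pose()[0],s['ee_rot'],s['width'])
W=snap('wrist','w6');_,i=load('w6');print(proj(i,[[.708,-.017,.095]]))
cv2.imwrite('pics/w6b.png',cv2.resize(W[:260],(800,406),interpolation=2))
E
```

```text
[ 0.75403873 -0.03249984  0.21970055] [-4.42546663e-01 -3.10913878e+00  2.10732989e-03] 0.19763003660785888
[[253.34509903 132.06002958]]
```

View pics/w6b.png

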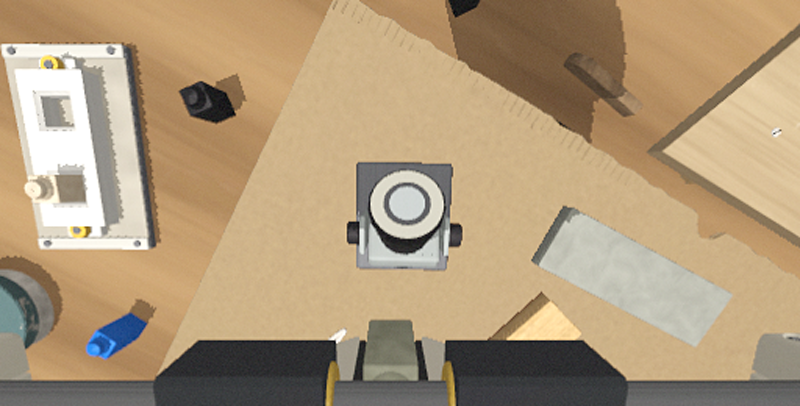

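```bash
cat > lens.py <<'E'
from h import *
def ring(n,c0=None,yaw=2.8618,thr=170,z0=.095):
    W,i=load(n);h=cv2.cvtColor(W,cv2.COLOR_BGR2HSV)
    m=((h[...,1]<60)&(h[...,2]>thr)).astype(np.uint8)
    c0=proj(i,[c0 if c0 is not None else [.708,-.017,.095]])[0]
    k,l,s,cc=cv2.connectedComponentsWithStats(m)
    ok=[(np.hypot(*(cc[j]-c0)),j) for j in range(1,k) if s[j,4]>200];j=min(ok)[1];print('comp',s[j],cc[j].round(2))
    ct=max(cv2.findContours((l==j).astype(np.uint8),cv2.RETR_EXTERNAL,cv2.CHAIN_APPROX_NONE)[0],key=len)[:,0]
    return W,i,ct.astype(float)
def fit(i,ct,yaw,z0=.095):
    u=np.array([np.cos(yaw),np.sin(yaw),0]);n=.5*u+[0,0,np.sqrt(.75)]
    ax=np.sqrt(.75)*u-[0,0,.5];ay=np.cross(n,ax)
    c=on(i,ct.mean(0),z0)
    for _ in range(6):
        P=[];
        for q in ct:
            o,d=ray(i,q);P.append(o+d*(n@(c-o))/(n@d))
        P=np.array(P)-c;X=np.stack([P@ax,P@ay],1).astype(np.float32)
        e=cv2.fitEllipse(X) ;c=c+ax*e[0][0]+ay*e[0][1]
        c=on(i,proj(i,[c])[0],z0)
    return c,np.array(e[1])/2,e[2]
E
python3 - <<'E'
from lens import *
W,i,ct=ring('w6')
print(ct.min(0),ct.max(0),len(ct))
for yaw in(2.81,2.86,2.91):print(yaw,fit(i,ct,yaw))
h=cv2.cvtColor(W,cv2.COLOR_BGR2HSV)
print('base rows', h[100:110:1,260,2].tolist(),h[140,222:236].tolist())
C=np.array([on(i,np.array(q)/1.5625,.018) for q in[(358,163),(452,164),(447,268),(359,270)]]);print(C.round(4),np.linalg.norm(np.diff(np.vstack([C,C[:1]]),axis=0),axis=1),C.mean(0))
for a,b in((0,1),(1,2),(3,2),(0,3)):v=C[b]-C[a];print(np.arctan2(v[1],v[0]))
E
```

```text
comp [237 109  47  44 941] [260.11 130.63]
[237. 109.] [283. 152.] 126
2.81 (array([ 0.70788106, -0.01022058,  0.095     ]), array([0.02199012, 0.02221778]), 72.46704864501953)
2.86 (array([ 0.70786671, -0.01026592,  0.095     ]), array([0.02197191, 0.02221363]), 105.3433609008789)
2.91 (array([ 0.70785421, -0.01031166,  0.095     ]), array([0.02185833, 0.02230849]), 117.96696472167969)
base rows [206, 209, 212, 190, 86, 102, 108, 112, 111, 186] [[18, 83, 208], [18, 86, 210], [18, 84, 213], [19, 86, 214], [18, 87, 215], [18, 88, 218], [132, 10, 131], [128, 6, 160], [70, 11, 141], [56, 11, 162], [50, 9, 166], [51, 13, 141], [64, 17, 106], [53, 10, 105]]
[[ 0.6743 -0.0363  0.018 ]
 [ 0.6949  0.0321  0.018 ]
 [ 0.7721  0.0085  0.018 ]
 [ 0.7539 -0.0601  0.018 ]] [0.07149068 0.08067035 0.0709716  0.0830481 ] [ 0.7237928  -0.01395996  0.018     ]
1.2783226514692485
-0.297375278481326
1.3118432360677934
-0.29050450994618754
```

```bash
cat > meas.py <<'E'
from lens import *
def edges(n):
    W,i=load(n);s=cv2.GaussianBlur(cv2.cvtColor(W,cv2.COLOR_BGR2HSV)[...,1].astype(float),(0,0),.7)
    def cross(v,t=45):
        k=np.where((v[:-1]-t)*(v[1:]-t)<0)[0];return k[0]+(v[k[0]]-t)/(v[k[0]]-v[k[0]+1]) if len(k) else np.nan
    L=[(220+cross(s[r,220:240]),r) for r in list(range(108,140))+list(range(158,168))]
    Rt=[(298-cross(s[r,283:299][::-1]),r) for r in list(range(108,140))+list(range(160,168))]
    T=[(c,98+cross(s[98:112,c])) for c in range(233,286)]
    B=[(c,180-cross(s[166:181,c][::-1])) for c in range(235,283)]
    out=[]
    for nm,e in zip('LRTB',(L,Rt,T,B)):
        e=np.array(e);e=e[~np.isnan(e).any(1)];P=np.array([on(i,q,.018)[:2] for q in e])
        for _ in range(4):
            vx,vy,x,y=cv2.fitLine(P.astype(np.float32),cv2.DIST_HUBER,0,1e-4,1e-4).ravel();r=np.abs((P-[x,y])@[-vy,vx]);P=P[r<max(.0008,2*np.median(r))]
        a=np.arctan2(vy,vx)%np.pi;out.append((nm,len(P),round(a,4),x.round(4),y.round(4)))
    return out
E
python3 - <<'E'
from meas import *
for o in edges('w6'):print(o)
W,i=load('w6');g=cv2.cvtColor(W,cv2.COLOR_BGR2GRAY);p,R=pose()
print(proj(i,[p+R.apply(v) for v in([.009,-.009,.0243],[.009,.009,.0243],[.009,-.009,-.0237],[.009,.009,-.0237])]))
print('rows',g[200:212,[240,245,250,255,260]].tolist())
for r in(206,209,212,215):print(r,g[r,226:278].tolist())
E
```

```text
('L', 42, np.float32(2.8408), np.float32(0.7058), np.float32(-0.048))
('R', 40, np.float32(2.843), np.float32(0.7237), np.float32(0.0229))
('T', 53, np.float32(1.2645), np.float32(0.6838), np.float32(-0.0021))
('B', 48, np.float32(1.2667), np.float32(0.7614), np.float32(-0.0298))
[[238.11391713 204.3576477 ]
 [265.48370388 204.37162566]
 [234.52082364 234.4010341 ]
 [270.60554849 234.41695479]]
rows [[185, 185, 182, 186, 182], [182, 183, 181, 184, 180], [181, 180, 180, 181, 181], [183, 182, 186, 182, 185], [161, 163, 166, 162, 166], [110, 109, 111, 113, 114], [110, 104, 107, 107, 108], [111, 102, 101, 101, 110], [110, 102, 103, 104, 105], [111, 101, 99, 107, 109], [109, 104, 109, 108, 110], [109, 102, 107, 108, 111]]
206 [184, 185, 185, 185, 184, 183, 180, 182, 182, 191, 115, 105, 109, 110, 110, 109, 107, 105, 103, 104, 105, 105, 107, 103, 107, 104, 103, 104, 105, 107, 106, 108, 106, 109, 108, 109, 102, 121, 186, 182, 181, 181, 184, 182, 180, 180, 182, 181, 185, 186, 184, 186]
209 [180, 178, 179, 182, 181, 184, 186, 182, 183, 190, 98, 108, 111, 108, 111, 111, 104, 102, 100, 101, 104, 104, 107, 107, 99, 109, 103, 109, 105, 107, 111, 105, 106, 107, 109, 107, 107, 98, 187, 184, 180, 182, 180, 183, 182, 181, 182, 183, 185, 183, 183, 182]
212 [183, 181, 183, 182, 182, 184, 185, 183, 188, 118, 105, 112, 110, 111, 108, 108, 109, 105, 104, 106, 104, 103, 104, 104, 106, 107, 106, 109, 104, 107, 112, 110, 111, 107, 111, 108, 107, 109, 123, 187, 183, 183, 183, 184, 182, 186, 184, 184, 186, 184, 182, 183]
215 [177, 174, 171, 171, 182, 185, 184, 184, 187, 102, 109, 107, 105, 104, 101, 99, 103, 103, 108, 109, 108, 108, 108, 111, 111, 110, 111, 108, 109, 111, 112, 111, 112, 112, 112, 116, 112, 112, 107, 188, 183, 183, 183, 186, 177, 175, 173, 169, 182, 182, 183, 184]
```

```bash
cat >> meas.py <<'E'
def target(d,lens=(.7087,-.0089,.095),yaw=2.839):
    u=np.array([np.cos(yaw),np.sin(yaw),0]);n=.5*u+[0,0,np.sqrt(.75)];y=np.cross([0,0,1],u)*-1
    z=-n;R=Ro.from_matrix(np.stack([np.cross(y,z),y,z],1));return np.array(lens)+n*d,R
E
python3 - <<'E'
from meas import *
for n,c,h in(('s0',1,(445,280,490,330)),('d0',1,(435,265,480,310))):
    W,i=load(n);x0,y0,x1,y1=[int(v/1.5625) for v in h];g=W[y0:y1,x0:x1].min(2);m=(g>175).astype(np.uint8)
    k,l,s,cc=cv2.connectedComponentsWithStats(m);j=1+np.argmax(s[1:,4]);ct=np.argwhere(l==j)[:,::-1]
    hull=cv2.convexHull(ct.astype(np.int32))[:,0].astype(np.float32);e=cv2.fitEllipse(hull);q=np.array(e[0])+[x0,y0];print(n,s[j],q,e[1],on(i,q,.095).round(4),proj(i,[[.7087,-.0089,.095]]))
for d in(.2,.11,.0843):P,R=target(d);print(P.round(4),R.as_matrix()[:,1].round(3),rel(P,R))
E
```

```text
s0 [ 5  8 14 10 74] [295.44731903 191.320364  ] (7.527161598205566, 14.716517448425293) [ 0.7062 -0.0123  0.095 ] [[296.21847066 190.52164702]]
d0 [ 5  7 15 10 61] [290.27956963 180.23621941] (5.97438383102417, 16.463375091552734) [ 0.7076 -0.0069  0.095 ] [[290.91184611 180.52912662]]
[0.6132 0.0209 0.2682] [ 0.298  0.955 -0.   ] (array([ 0.004 , -0.524 ,  0.0195]), array([15.024,  1.191, -4.808]))
[0.6562 0.0075 0.1903] [ 0.298  0.955 -0.   ] (array([ 0.004 , -0.524 ,  0.0195]), array([10.522,  1.111,  2.984]))
[0.6685 0.0037 0.168 ] [ 0.298  0.955 -0.   ] (array([ 0.004 , -0.524 ,  0.0195]), array([9.236, 1.089, 5.209]))
```

Call:
{"name": "drive_tool", "arguments": {
  "commands": [
    [[0,0,0],[3,0.2,-3],-1],
    [[0,-0.1,0],[6,0.5,-4.8],-1],
    [[0,-0.2,0.01],[9,0.8,-4.8],-1],
    [[0,-0.3,0.01],[12,1,-4.8],-1],
    [[0,-0.4,0.02],[14,1.2,-4.8],-1],
    [[0.004,-0.524,0.02],[15,1.2,-4.8],-1],
    [[0.004,-0.524,0.02],[15,1.2,-4.8],-1],
    [[0.004,-0.524,0.02],[15,1.2,-4.8],-1],
    [[0.004,-0.524,0.02],[15,1.2,-4.8],-1],
    [[0.004,-0.524,0.02],[13.7,1.18,-2.5],-1],
    [[0.004,-0.524,0.02],[12.5,1.15,-0.5],-1],
    [[0.004,-0.524,0.02],[11.5,1.12,1.3],-1],
    [[0.004,-0.524,0.02],[10.8,1.12,2.5],-1],
    [[0.004,-0.524,0.02],[10.5,1.1,3],-1],
    [[0.004,-0.524,0.02],[10.5,1.1,3],-1],
    [[0.004,-0.524,0.02],[10.5,1.1,3],-1],
    [[0.004,-0.524,0.02],[10.5,1.1,3],-1]
  ]
}}

```text
clock: 14.78
position: [0.6575, 0.0093, 0.1914]
ee_rot: [0.394, 2.59, -0.103]
force: [0.2, -0.0, -0.5]
width: 0.197
gripper_force: 20.0
```

```bash
python3 - <<'E'
from meas import *
s=readout.observe();p,R=pose();print(p,s['width'],s['force'],s['joints'].round(2))
for d in(.11,.0843):P,Q=target(d);print(rel(P,Q))
W,i=None,None;snap('wrist','w7')
W,i,ct=ring('w7',(.7087,-.0089,.095));print(proj(i,[p+R.apply(v) for v in([.009,-.009,.0243],[.009,.009,.0243])]),proj(i,[[.7087,-.0089,.095]]))
print(ct.min(0),ct.max(0))
g=cv2.cvtColor(W,cv2.COLOR_BGR2GRAY)
for r in range(120,240,8):print(r,g[r,204:304:3].tolist())
E
```

```text
[0.65748676 0.0093354  0.19136389] 0.19654582566850332 [ 0.20456617 -0.00311628 -0.50521549] [-0.15  0.31 -0.11  2.01  0.71  0.46  0.43]
(array([0.0026, 0.0015, 0.0003]), array([ 0.114, -0.215,  0.061]))
(array([0.0026, 0.0015, 0.0003]), array([ 0.118, -0.221,  2.631]))
comp [235 172  24  23 438] [246.75 183.08]
[[237.95130427 204.05170845]
 [265.3136937  204.05735114]] [[248.33956627 183.47079071]]
[235. 172.] [258. 194.]
120 [181, 178, 183, 185, 156, 158, 157, 158, 155, 157, 156, 160, 103, 102, 98, 97, 100, 97, 99, 100, 98, 97, 101, 98, 96, 97, 184, 184, 177, 180, 183, 183, 180, 183]
128 [184, 182, 182, 187, 151, 157, 156, 157, 155, 158, 155, 157, 100, 97, 95, 100, 98, 100, 99, 100, 96, 98, 101, 97, 95, 111, 188, 179, 181, 181, 181, 184, 184, 180]
136 [178, 183, 182, 184, 144, 160, 157, 153, 97, 103, 96, 95, 103, 96, 96, 100, 97, 97, 102, 98, 97, 95, 103, 94, 155, 84, 179, 180, 182, 179, 180, 184, 178, 183]
144 [179, 183, 183, 185, 123, 98, 115, 97, 96, 96, 95, 99, 101, 100, 101, 95, 98, 97, 97, 101, 98, 94, 96, 110, 98, 190, 180, 185, 182, 183, 181, 183, 180, 182]
152 [181, 185, 1
[... 1162 characters left out ...]
0, 182, 183, 182, 156, 105]
208 [203, 239, 181, 184, 183, 184, 176, 182, 182, 183, 186, 107, 112, 106, 102, 104, 107, 107, 109, 107, 189, 182, 185, 182, 181, 182, 182, 180, 180, 181, 180, 133, 127, 130]
216 [187, 187, 187, 185, 182, 181, 181, 173, 152, 187, 192, 108, 101, 102, 105, 108, 108, 112, 110, 112, 106, 186, 152, 155, 176, 183, 184, 184, 188, 184, 186, 185, 226, 226]
224 [38, 42, 43, 42, 155, 153, 152, 153, 156, 41, 108, 110, 109, 114, 118, 114, 116, 118, 118, 108, 105, 35, 84, 155, 154, 155, 153, 37, 38, 48, 38, 47, 48, 47]
232 [45, 43, 36, 120, 156, 153, 153, 155, 38, 39, 113, 111, 113, 117, 112, 115, 108, 112, 111, 116, 119, 83, 33, 155, 154, 153, 152, 103, 90, 41, 45, 42, 45, 45]
```

```bash
cat >> meas.py <<'E'
def rel_lens(n):
    W,i=load(n);p,R=pose();g=cv2.cvtColor(W,cv2.COLOR_BGR2GRAY)
    c0=proj(i,[[.7087,-.0089,.095]])[0].astype(int)
    out=[]
    for thr,lo in((240,1),):
        m=np.zeros_like(g);x0,y0=c0-[32,32];m[y0:y0+52,x0:x0+64]=(g[y0:y0+52,x0:x0+64]>thr)
        k,l,s,cc=cv2.connectedComponentsWithStats(m.astype(np.uint8));j=1+np.argmax(s[1:,4])
        ct=cv2.convexHull(np.argwhere(l==j)[:,::-1].astype(np.int32))[:,0].astype(float)
    print('ring px',s[j],cc[j])
    glass=ring(n,(.7087,-.0089,.095))[2]
    for nm,q in(('ring',ct),('glass',glass)):
        c,r,a=fit(i,q,2.839);print(nm,c.round(4),r.round(4),round(a),'tool mm',(R.inv().apply(c-p)*1000).round(2))
    s=g.astype(float);T=[]
    for r in range(206,213):
        v=s[r,226:278];d=np.diff(v);a=226+np.where(v<145)[0][0];b=226+np.where(v<145)[0][-1]
        f=lambda x,y:x+(s[r,x]-145)/(s[r,x]-s[r,y])*(y-x)
        T.append((f(a,a-1),f(b,b+1)))
    T=np.array(T);print('seal sides',T[[0,3,6]].round(2).tolist(),'mid',T.mean(1).round(2))
    cam=[]
    for c in range(241,260,3):
        v=s[196:212,c];k=np.where(v<145)[0][0];cam.append(196+k-(145-v[k])/(v[k-1]-v[k]))
    print('near edge row',np.round(cam,2))
    print('pred sides row206-ish',proj(i,[p+R.apply(v) for v in([.009,-.009,.0243],[.009,.009,.0243],[.009,-.009,.0143],[.009,.009,.0143])]).round(2).tolist())
E
python3 -c "
from meas import *
rel_lens('w7')"
```

```text
ring px [224 160  47  43 952] [246.82247899 181.02521008]
comp [235 172  24  23 438] [246.75 183.08]
ring [ 0.7075 -0.0101  0.095 ] [0.0222 0.0224] 103 tool mm [  2.    -3.96 110.38]
glass [ 0.7079 -0.0102  0.095 ] [0.0109 0.0111] 76 tool mm [  1.64  -3.99 110.59]
seal sides [[235.6, 263.32], [235.53, 263.51], [234.63, 264.21]] mid [249.46 249.48 249.51 249.52 249.5  249.49 249.42]
near edge row [205.07 196.09 196.17 196.08 205.02 204.46 202.89]
pred sides row206-ish [[238.0, 204.11], [265.39, 204.11], [237.41, 209.1], [266.24, 209.1]]
```

Call:
{"name": "drive_tool", "arguments": {
  "commands": [
    [[0.003,0.0015,0],[0.18,-0.22,0.5],-1],
    [[0.003,0.0015,0],[0.18,-0.22,1],-1],
    [[0.003,0.0015,0],[0.18,-0.22,1.5],-1],
    [[0.003,0.0015,0],[0.18,-0.22,2],-1],
    [[0.003,0.0015,0],[0.18,-0.22,2.4],-1],
    [[0.003,0.0015,0],[0.18,-0.22,2.62],-1],
    [[0.003,0.0015,0],[0.18,-0.22,2.62],-1],
    [[0.003,0.0015,0],[0.18,-0.22,2.62],-1],
    [[0.003,0.0015,0],[0.18,-0.22,2.62],-1],
    [[0.003,0.0015,0],[0.18,-0.22,2.62],-1],
    [[0.003,0.0015,0],[0.18,-0.22,2.62],-1],
    [[0.003,0.0015,0],[0.18,-0.22,2.62],-1],
    [[0.003,0.0015,0],[0.18,-0.22,2.62],-1]
  ]
}}

```text
clock: 15.92
position: [0.6674, 0.0036, 0.1668]
ee_rot: [0.395, 2.593, -0.107]
force: [-0.8, 0.6, -0.4]
width: 0.194
gripper_force: 20.0
```

```bash
python3 - <<'E'
from meas import *
s=readout.observe();p,R=pose();print(p,s['width'],s['force'],s['dq'].round(3))
print(rel(*target(.0843)))
snap('wrist','w8');rel_lens('w8')
E
```

```text
[0.6674135  0.00362331 0.16677401] 0.19382344734596552 [-0.77525337  0.61836988 -0.43040471] [-0.     0.003  0.     0.    -0.001 -0.001  0.001]
(array([-0.001 , -0.0009,  0.0007]), array([-0.148,  0.035, -0.057]))
ring px [224 168  52  46 923] [249.78873239 187.17768147]
comp [237 181  26  24 508] [249.75 193.34]
ring [ 0.7074 -0.0102  0.095 ] [0.0222 0.0224] 78 tool mm [-0.8  -1.21 83.31]
glass [ 0.7072 -0.0101  0.095 ] [0.0105 0.0111] 1 tool mm [-0.58 -1.25 83.19]
seal sides [[225.93, 273.64], [228.69, 271.11], [230.95, 268.3]] mid [249.79 249.89 249.95 249.9  253.01 252.42 249.63]
near edge row [203.73 204.83 204.86 204.84 204.81 204.88 203.72]
pred sides row206-ish [[238.08, 204.17], [265.46, 204.17], [237.48, 209.16], [266.32, 209.17]]
```

Call:
{"name": "drive_tool", "arguments": {
  "commands": [
    [[0,0,0],[-0.05,0.02,-0.08],-1],
    [[0,0,0],[-0.05,0.02,-0.08],-1],
    [[0,0,0],[-0.05,0.02,-0.08],-1],
    [[0,0,0],[-0.05,0.02,-0.08],-1],
    [[0,0,0],[-0.05,0.02,-0.08],-1],
    [[0,0,0],[-0.05,0.02,-0.08],-1],
    [[0,0,0],[-0.05,0.02,-0.08],-1],
    [[0,0,0],[-0.05,0.02,-0.08],-1]
  ]
}}

```text
clock: 16.63
position: [0.6675, 0.0038, 0.1676]
ee_rot: [0.395, 2.593, -0.107]
force: [-0.6, -0.1, -0.5]
width: 0.19
gripper_force: 20.0
```

```bash
python3 - <<'E'
from meas import *
s=readout.observe();print(rel(*target(.0843)),s['width'],s['gripper_force'],s['dq'].round(3))
snap('wrist','w9');rel_lens('w9')
print(job.sign_off())
E
```

```text
(array([-0.0011, -0.0011,  0.0008]), array([-0.107,  0.015,  0.011])) 0.18964894156461728 19.99677836894989 [-0.001  0.001 -0.001  0.001  0.002 -0.002  0.001]
ring px [224 168  52  45 924] [249.59632035 186.54004329]
comp [237 181  26  24 514] [249.56 192.87]
ring [ 0.7073 -0.0101  0.095 ] [0.0222 0.0223] 105 tool mm [-0.32 -1.35 83.94]
glass [ 0.7074 -0.0102  0.095 ] [0.0108 0.011 ] 166 tool mm [-0.41 -1.37 83.99]
seal sides [[226.4, 273.05], [228.69, 270.22], [231.45, 268.12]] mid [249.72 253.96 249.57 249.45 249.52 249.76 249.79]
near edge row [203.53 204.83 204.82 204.84 204.83 204.46 202.95]
pred sides row206-ish [[238.03, 204.14], [265.42, 204.14], [237.43, 209.13], [266.27, 209.13]]
the job is handed in; nothing more can be done
None
```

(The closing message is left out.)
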